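# Clamp the moulding form

## Robot

A 7-joint arm with a two-finger parallel gripper is mounted at the origin on the work surface. World frame = base frame: x ahead of the robot, y to its left, z up, the work surface at z = 0. Lengths are in m, angles in rad, forces in N, time in s.
With the tool pointing down it reaches from about 0.4 to 0.85 m from the base axis. Payload 4.5 kg.
Tool frame: the origin (TCP) lies at the very end of the fingers, on their centre line; the grasp point (between the pads) lies 19 mm behind it; y points along the fingers, x is the direction in which the jaws open and shut, and the axes are right-handed (so a half turn about y gives the same grasp; the last joint's range is limited). The gripper opens to 88 mm and grips with 3 to 60 N. Pads are 18 mm wide; open, the fingers measure 123 mm over their backs; the gripper's body (75 mm by 187 mm) begins 45 mm behind the grasp point.
Start: joints at [1.18, 0.689, -0.195, 1.565, 0.157, 0.902, -0.215], TCP at [0.258, -0.569, 0.239] pointing down, gripper open.
Joint ranges: [-3.01, 3.01], [-0.46, 2.08], [-1.47, 1.51], [0.13, 2.56], [-1, 4.14], [0.04, 2.09], [-2.66, 2.66]. Speed limits (rad/s): [2.57, 2.57, 3.14, 3.14, 3.14, 3.14, 3.14].

## Interface

Orientations are given as a unit quaternion [x, y, z, w].
In Python, from plant import r gives the robot as it stands.
- The arm moves only by the shell command python3 -m inch 'ROWS' [OPENING] [FORCE]. ROWS is JSON, a list of rows, each a list of 6 numbers: the shift along the tool's x, y, z in mm, then the turn, a rotation vector about the tool's x, y, z in rad. In form: [[x, y, z, ax, ay, az], ...]. A call has 1 to 12 rows; each row shifts and turns the commanded pose from where the row before left it, along the tool's axes as they then stand; what a row does not reach is not made up. A row lasts 1/12 s, in which the tool goes at most 41.7 mm and 7.16 degrees, less where a joint would pass 70% of its speed; a pose out of reach is approached as far as the arm can. A call is refused whole if a number of a shift passes 41.7 or a number of a turn 0.125, either way. A call with a gripper value outside its range is refused whole. OPENING is the finger opening in mm, from 0 to 88.1, set as the call begins (- or left out, the last holds). The fingers move at their own pace and stop on an object; FORCE is the grip in N (left out, the last holds). Time passes only in rows, so rows that do not move let the fingers close. It gives the time, the measured TCP pose, the force and the opening at its end, in the units of the state.
- r.get_state(): the state, without advancing time (a new reading comes with each control period).
- r.snapshot(name): name is "scene" or "top" or "wrist"; returns a dict with "img" (384x512x3 uint8, red, green, blue), "range_z" (384x512 float32, m along the optical axis (not along the pixel's ray), 0 where there is no reading), "mtx" (3x3 intrinsics, pixels), "k1" (the pictures are not rectified: a ray, as slopes to the right and down, at radius r is drawn at 1 + k1 r^2 times it, then the intrinsics apply), "camera_from_world" (4x4, takes a point from world to camera coordinates); the wrist camera has in their place "tool_from_camera" (4x4, takes a point from camera to tool coordinates, whose origin is the TCP and whose axes are the tool frame's). Camera axes: x right, y down, z forward; pixel columns grow to the right and rows downward; lengths in m; the calibration is good to about 2 mm. A picture is of the moment at which its call begins: read the wrist's pose just before it.
- r.finish_job(): hands the job in, once; it reports no verdict.
The state is a dict: "clock": time; "q": joint angles; "qd": joint speeds; "joint_torque": joint torques, N m; "tool_pos": TCP position; "eef_rot": TCP orientation; "contact_force": force on the tool from outside, world axes, zero at the start; "moment": the same for the moment, N m; "opening": opening from 0.0 (shut) to 1.0 (fully open).
Only numpy, scipy, OpenCV 4.12 (cv2) and the standard library are available. Lean on these libraries where they do the work, as an engineer would, in place of code of your own. Each camera call takes 0.05 s, during which the arm holds its last target.

## Task

Fix the beech moulding form in the bench clamp: lay its narrow tang in the clamp's slot and slide it in until it meets the stop, flat on the bed, and let go of it. Then wind the screw down by its tommy bar, clockwise, until the pad meets the tang, and snug it up by feel: firm enough that the form will not shift, but not so hard that the pad dents the wood. Leave the form clamped there and the other things on the bench where they are.

Things in the scene. Friction and masses are not known exactly. Their poses are not given: they have to be found in the camera images.
- clamp: Grey cast-iron bench clamp, bolted down: a C frame with an upright screw, open to its front (own -x). Origin: on the bench under the screw's axis; z up. Its base, the bed, is 20 mm high, x = -115 to +100 mm, y = +-45 mm. The arm over the bed is 44 mm wide, from x = -21 mm back, its underside 77 mm and its top 119 mm over the bench.
- slot_mouth (a point): On the bed, 35 mm in front of the screw's axis, on the centre line: the flared mouth of the slot, 58 mm wide. Two cheeks 10 mm high on the bed form the slot, 35 mm wide, from clamp x = -20 to +40 mm along the clamp's x axis.
- stop (a point): The stop, at the slot's end: the upright face of the clamp's column, 40 mm behind the screw's axis; this point is on the face, on the centre line, 10 mm over the bed. The tang's end must meet it.
- form: Moulding form of pale beech, about 0.2 kg, lying flat: a block 118 mm long, 46 mm wide, 34 mm high with a round end, and a narrower tang 85 mm long, 32 mm wide, 20 mm thick at the other end; one flat underside. Origin: underside, centre line, at the shoulder where the tang begins; +x along the tang (its end at x = +85 mm, round end at -118 mm), z up. Centre of mass near x = -33 mm.
- tang_end (a point): Middle of the end face of the form's tang, 10 mm over the underside. When it meets the stop, the form's origin lies 45 mm in front of the screw's axis and 20 mm over the bench, both x axes in line.
- handle: Steel head of the screw with its tommy bar. Origin: on the screw's axis at the middle of the bar, which lies level along this body's x axis, 9 mm thick, 110 mm between the centres of its 15 mm balls, 149 to 157 mm over the bench at the start, at any angle. The hub is 25 mm across, from 12 mm below to 14 mm above the origin. Clockwise from above tightens; it sinks 8 mm a turn and stays where left.
- bar_end (a point): Centre of one ball end of the bar, 55 mm from the axis. Felt as a level push square to the bar 50 mm from the axis, turning the screw takes about 2 N (0.1 N m) running free; once the pad bears, 1 N more per 19 N of clamping force, about 4.5 N more in a tenth of a turn (less may be felt when standing still). Some 7 N (0.35 N m) is a good snug, 5 to 9 is right; the wood dents at 12 N.
- nut (a point): Top of the frame's boss, 119 mm over the bench, where the screw goes in. Under the arm the screw ends in a round brass pad, 32 mm across, which starts some 3 to 15 mm over the height of the tang's top (40 mm over the bench). The pad's exact height on the screw differs and is not given: from 0.4 to two turns until it bears.
- oval_form: Another beech form, not to be used: a block 140 x 60 x 28 mm with both ends round and no tang. Origin: centre of its underside. Leave it.
- mallet: Mallet lying on its side, white head 85 mm long and 60 mm across, dark wooden handle 200 mm long. Origin: under the head. Leave it.
- brush_pot: White pot, 72 mm across, 70 mm high, with brush handles standing in it. Origin: centre of its underside. Leave it.
- dye_bottle: Amber bottle, 48 mm across, 100 mm high. Origin: centre of its underside. Leave it.
- thread_cone: Cone of pale thread, 60 mm across, 100 mm high. Origin: centre of its underside. Leave it.
- rivet_tray: Wooden tray of rivets, 100 x 150 x 26 mm. Origin: centre of its underside. Leave it.
- awl: Awl with a dark wooden handle, 130 mm long, lying down. Origin: under its middle. Leave it.

How it is judged:
By the outcome, as a careful person would: the job done as asked, in the order asked, and still so for the second after the job is handed in, with the robot touching nothing.
It also fails if it takes over 72 s, if anything falls off the work surface, if the arm or the gripper's body presses on something with over 40 N, if the wrist force passes 120 N, or if a joint passes its speed limit or range.

## Working session

There is one attempt and no reset: what is moved stays moved. The work goes in short steps, Python scripts to look and compute and a shell command to move; the robot and the scene stay as the last step left them, time stands still between calls to the robot, and variables do not carry over. Pictures are saved under pics/ and viewed, and the job is handed in when it is done.

```bash
ls; mkdir -p pics
python3 - <<'E'
from plant import r
import cv2,numpy as np
s=r.get_state(); print({k:np.round(v,3).tolist() for k,v in s.items()})
for n in ["scene","top","wrist"]:
    d=r.snapshot(n); cv2.imwrite(f"pics/{n}0.png",d["img"][:,:,::-1]); np.savez(f"{n}0.npz",**d)
    print(n,np.round(d["mtx"],1).tolist(),d["k1"],np.round(d.get("camera_from_world",d.get("tool_from_camera")),4).tolist())
E
```

```text
pics
{'clock': 0.0, 'q': [1.18, 0.69, -0.195, 1.566, 0.157, 0.903, -0.215], 'qd': [-0.0, 0.001, -0.0, 0.0, -0.002, 0.001, -0.001], 'joint_torque': [0.0, -52.756, -1.267, -15.343, -0.053, 0.007, 0.0], 'tool_pos': [0.257, -0.569, 0.238], 'eef_rot': [-0.594, 0.384, -0.383, 0.595], 'contact_force': [0.234, -0.428, 0.796], 'moment': [0.031, -0.044, -0.046], 'opening': 1.001}
scene [[366.6, 0.0, 248.9], [0.0, 366.6, 188.3], [0.0, 0.0, 1.0]] -0.12124731322667967 [[-0.2375, 0.9713, -0.0124, 0.1934], [0.7497, 0.1752, -0.6382, -0.311], [-0.6177, -0.1609, -0.7698, 1.596], [0.0, 0.0, 0.0, 1.0]]
top [[418.3, 0.0, 251.0], [0.0, 418.3, 191.7], [0.0, 0.0, 1.0]] -0.05977960277811657 [[0.0176, -0.9996, 0.0227, -0.0868], [-0.9885, -0.0208, -0.1496, 0.5397], [0.15, -0.0198, -0.9885, 1.0855], [0.0, 0.0, 0.0, 1.0]]
wrist [[294.4, 0.0, 252.5], [0.0, 294.4, 189.6], [0.0, 0.0, 1.0]] -0.040311996577025395 [[1.0, -0.0002, -0.0, 0.0005], [-0.0, -0.2606, 0.9654, -0.146], [-0.0002, -0.9654, -0.2606, 0.0678], [0.0, 0.0, 0.0, 1.0]]
```

View pics/scene0.png

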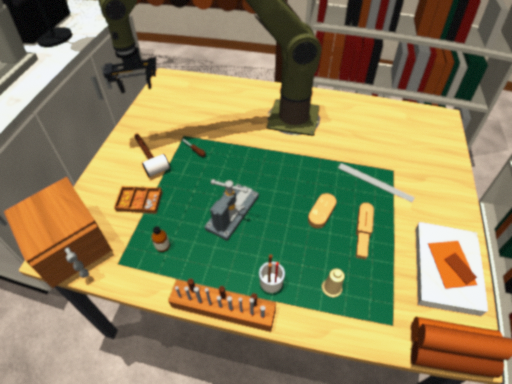

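View pics/top0.png

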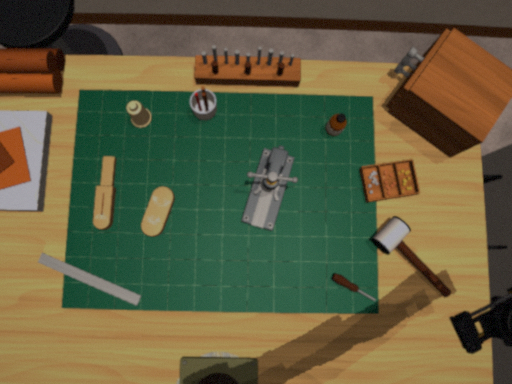

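View pics/wrist0.png

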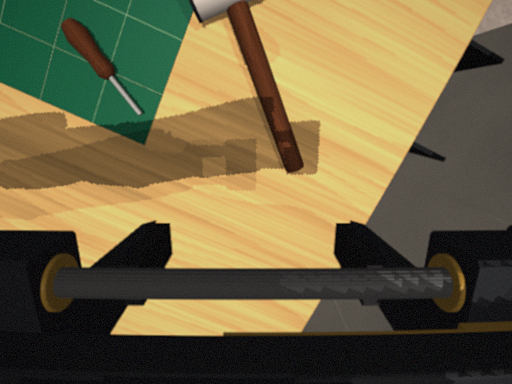

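Top view: the form is at about (105,195) with its tang up (+x). The clamp is at (270,190), its open front toward the robot, and the bar runs across at (271,180). The oval form is at (157,211). I'll enlarge both areas and measure.

```bash
cat > h.py <<'E'
import numpy as np,cv2
from scipy.spatial.transform import Rotation as R
def load(n): return dict(np.load(n,allow_pickle=True))
def und(d,px):
    px=np.asarray(px,float).reshape(-1,2);K=d["mtx"];k=float(d["k1"])
    return cv2.undistortPoints(px.reshape(-1,1,2),K,np.array([k,0,0,0,0.])).reshape(-1,2)
def wfc(d,tool=None):
    if "camera_from_world" in d: return np.linalg.inv(d["camera_from_world"])
    T=np.eye(4);T[:3,:3]=R.from_quat(tool["eef_rot"]).as_matrix();T[:3,3]=tool["tool_pos"]
    return T@d["tool_from_camera"]
def plane(d,px,z,tool=None):
    u=und(d,px);M=wfc(d,tool);o=M[:3,3];v=np.c_[u,np.ones(len(u))]@M[:3,:3].T
    return o+v*((z-o[2])/v[:,2])[:,None]
def cloud(d,tool=None):
    H,W=d["range_z"].shape;g=np.stack(np.meshgrid(np.arange(W),np.arange(H)),-1).reshape(-1,2)
    u=und(d,g);z=d["range_z"].reshape(-1);M=wfc(d,tool)
    p=(np.c_[u,np.ones(len(u))]*z[:,None])@M[:3,:3].T+M[:3,3]; p[z==0]=np.nan
    return p.reshape(H,W,3)
def proj(d,P,tool=None):
    P=np.asarray(P,float).reshape(-1,3);M=np.linalg.inv(wfc(d,tool));c=P@M[:3,:3].T+M[:3,3]
    s=c[:,:2]/c[:,2:];s=s*(1+float(d["k1"])*(s**2).sum(1,keepdims=True));K=d["mtx"]
    return s@K[:2,:2].T+K[:2,2]
E
python3 - <<'E'
from h import *
d=load("top0.npz");im=d["img"];c=cloud(d)
cv2.imwrite("pics/clampz.png",cv2.resize(im[135:240,225:315,::-1],None,fx=5.5,fy=5.5,interpolation=cv2.INTER_CUBIC))
cv2.imwrite("pics/formz.png",cv2.resize(im[145:245,80:190,::-1],None,fx=5.5,fy=5.5,interpolation=cv2.INTER_CUBIC))
hsv=cv2.cvtColor(im,cv2.COLOR_RGB2HSV)
m=((hsv[...,0]<30)&(hsv[...,2]>120)).astype(np.uint8); m[:, :78]=0;m[:,190:]=0;m[:145]=0;m[245:]=0
n,l,st,ce=cv2.connectedComponentsWithStats(m)
for i in range(1,n):
    if st[i,4]>200:
        z=c[...,2][l==i]; print(i,st[i],ce[i],np.nanpercentile(z,[5,25,50,75,95]).round(4))
        cs,_=cv2.findContours((l==i).astype(np.uint8),cv2.RETR_EXTERNAL,cv2.CHAIN_APPROX_NONE)
        print(cv2.minAreaRect(cs[0])); 
# clamp points
x=c[135:240,225:315].reshape(-1,3); 
for lo,hi in [(.01,.03),(.11,.13),(.14,.165),(.165,.2)]:
    k=(x[:,2]>lo)&(x[:,2]<hi);q=x[k]
    if len(q)>3:
        mn=np.median(q,0);u,s,v=np.linalg.svd(q[:,:2]-q[:,:2].mean(0),full_matrices=False)
        print(lo,len(q),mn.round(4),q[:,:2].mean(0).round(4),v[0].round(3),cv2.minAreaRect(q[:,:2].astype(np.float32)))
E
```

```text
1 [  93  156   22   73 1006] [103.90457256 194.50994036] [0.0178 0.0215 0.0325 0.0346 0.0368]
((103.59837341308594, 191.91802978515625), (16.386966705322266, 72.7001953125), 5.194429397583008)
2 [ 141  187   32   49 1003] [156.77467597 210.9112662 ] [0.0244 0.0266 0.0281 0.0295 0.0316]
((156.84246826171875, 210.75343322753906), (21.535572052001953, 50.912899017333984), 20.556045532226562)
0.01 1770 [ 0.523  -0.1113  0.0204] [ 0.5341 -0.1152] [-0.964  0.265] ((0.5552781224250793, -0.12167123705148697), (0.09007471054792404, 0.21509622037410736), 73.9246597290039)
0.11 505 [ 0.6082 -0.135   0.1169] [ 0.6033 -0.1355] [-0.962  0.274] ((0.5976369380950928, -0.13424107432365417), (0.04356653243303299, 0.11345251649618149), 74.88439178466797)
0.14 235 [ 0.5623 -0.1241  0.1557] [ 0.5619 -0.1235] [0.101 0.995] ((0.56226646900177, -0.12362495064735413), (0.1202087476849556, 0.024615013971924782), 89.22129821777344)
0.165 19 [ 0.5644 -0.1215  0.1662] [ 0.5641 -0.1219] [-0.997  0.072] ((0.5640720725059509, -0.1226673573255539), (0.01946529559791088, 0.012323962524533272), 0.5677238702774048)
```

```bash
ls -la pics
```

```text
total 1496
drwxr-xr-x 2 agent agent   4096 Dec  7 14:58 .
drwxr-xr-x 3 agent agent   4096 Dec  7 14:58 ..
-rw-r--r-- 1 agent agent 242908 Dec  7 14:58 clampz.png
-rw-r--r-- 1 agent agent 300627 Dec  7 14:58 formz.png
-rw-r--r-- 1 agent agent 325394 Dec  7 14:57 scene0.png
-rw-r--r-- 1 agent agent 316450 Dec  7 14:57 top0.png
-rw-r--r-- 1 agent agent 327126 Dec  7 14:57 wrist0.png
```

View pics/clampz.png

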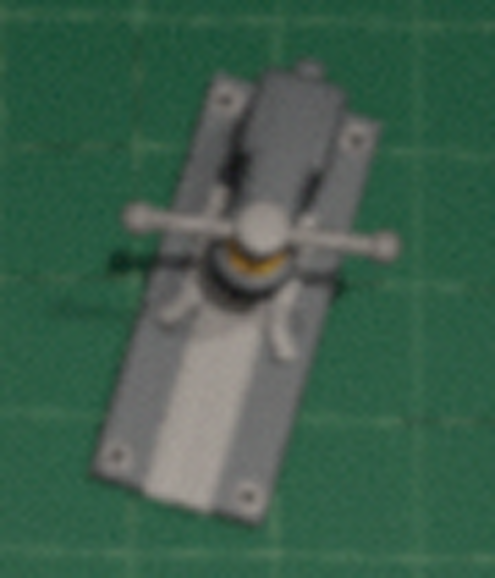

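View pics/formz.png

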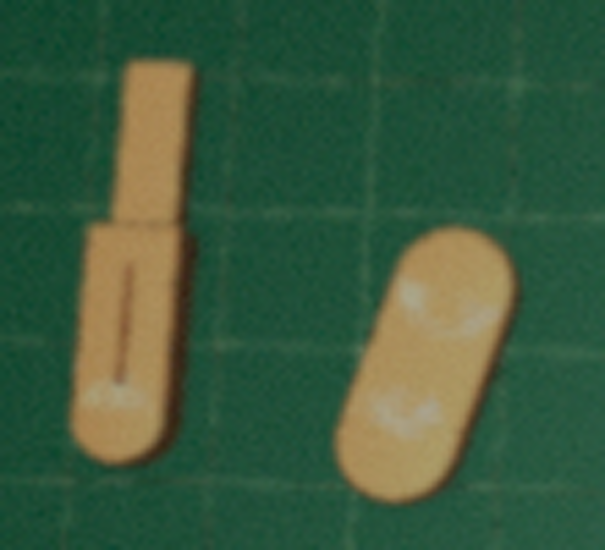

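Both views are clear. In the crop, the form's tang spans x 127–193 at its end (row 62), with the shoulder at row 225. The bar runs from (140,213) to (385,243). Now the form's pose, and the tool axes.

Run:
```python
from h import *
from plant import r
d=load("top0.npz");im=d["img"]
hsv=cv2.cvtColor(im,cv2.COLOR_RGB2HSV);c=cloud(d)
m=((hsv[...,0]<30)&(hsv[...,2]>100)).astype(np.uint8)
n,l=cv2.connectedComponents(m);i=l[195,104]
q=c[l==i];
t=q[(q[:,2]<.0255)&(q[:,2]>.015)&(q[:,0]>.53)];b=q[(q[:,2]>.0285)&(q[:,2]<.04)]
for nme,p,z in(("tang",t,.02),("block",b,.034)):
    rc=cv2.minAreaRect(p[:,:2].astype(np.float32));print(nme,len(p),rc,p.mean(0).round(4))
# 2D: tang corners/edges via plane
C=lambda x,y:(x/5.5+80-.41,y/5.5+145-.41)
P=plane(d,[C(127,62),C(193,62),C(115,222),C(183,222)],.02);print(P.round(4))
P2=plane(d,[C(90,226),C(186,226),C(117,465),C(72,410),C(168,425)],.034);print(P2.round(4))
# handle balls
B=lambda x,y:(x/5.5+225-.41,y/5.5+135-.41)
print(plane(d,[B(138,215),B(385,244)],.153).round(4))
x=c[135:240,225:315].reshape(-1,3);k=(x[:,2]>.138)&(x[:,2]<.162);print("bar z",np.median(x[k,2]))
s=r.get_state();M=R.from_quat(s["eef_rot"]).as_matrix();print(M.round(3))
```

```text
tang 322 ((0.5962009429931641, 0.3218706548213959), (0.03043118305504322, 0.08365099877119064), 88.84442138671875) [0.5948 0.3217 0.0201]
block 685 ((0.49404430389404297, 0.3241143822669983), (0.0459304079413414, 0.11711528897285461), 88.83757019042969) [0.495  0.3238 0.0338]
[[0.6368 0.3376 0.02  ]
 [0.6374 0.304  0.02  ]
 [0.5547 0.3377 0.02  ]
 [0.5554 0.3034 0.02  ]]
[[0.5502 0.3451 0.034 ]
 [0.5512 0.2974 0.034 ]
 [0.4327 0.3235 0.034 ]
 [0.459  0.3475 0.034 ]
 [0.4527 0.2997 0.034 ]]
[[ 0.5688 -0.0703  0.153 ]
 [ 0.5582 -0.1802  0.153 ]]
bar z 0.15472098851276606
[[ 0.412 -0.001  0.911]
 [-0.911  0.001  0.412]
 [-0.001 -1.    -0.   ]]
```

Findings so far:

| Item | Pose | Checks |
|---|---|---|
| Form | origin (0.553, 0.323), yaw −1.2° | tops at 0.020 and 0.034, block 46×117, as given |
| Clamp | origin (0.5625, −0.124), yaw −16.1° | base 90×215, hub centre agrees |
| Bar | z 0.154, yaw about 84° | ball spacing 110 mm |

Next, the move toward the form.

```bash
python3 -m inch '[[-15,0,15,0,0,0],[-27,0,30,0,0,0],[-27,0,30,0,0,0],[-27,0,30,0,0,0],[-27,0,30,0,0,0],[-27,0,30,0,0,0],[-27,0,30,0,0,0],[-27,0,30,0,0,0],[-27,0,30,0,0,0],[-27,0,30,0,0,0],[-27,0,30,0,0,0],[-27,0,30,0,0,0]]' 75; python3 -m inch '[[-27,0,30,0,0,0],[-27,0,30,0,0,0],[-27,0,30,0,0,0],[-33,0,18,0,0,0],[-33,0,18,0,0,0],[-33,0,18,0,0,0],[-33,0,18,0,0,0],[-33,0,18,0,0,0],[-33,0,18,0,0,0],[-33,0,18,0,0,0],[-33,0,18,0,0,0]]'; python3 -c "
from plant import r;print(r.get_state()['q'])"
```

```text
clock: 1.15
tool_pos: [0.4437, -0.1411, 0.2387]
eef_rot: [0.594, -0.383, 0.383, -0.594]
contact_force: [-0.0, -1.5, -0.3]
opening: 0.851
clock: 2.07
tool_pos: [0.5139, 0.2696, 0.2385]
eef_rot: [0.594, -0.383, 0.383, -0.594]
contact_force: [0.6, -0.8, 0.6]
opening: 0.852
[-0.50732012  0.62627816 -0.09366407  1.70718839  0.0758105   0.81223954
 -1.78116736]
```

```bash
python3 -m inch '[[0,4,0,0,-0.125,0],[0,4,0,0,-0.125,0],[0,4,0,0,-0.125,0],[0,4,0,0,-0.125,0],[0,4,0,0,-0.125,0],[0,4,0,0,-0.125,0],[0,4,0,0,-0.125,0],[0,4,0,0,-0.125,0],[0,4,0,0,-0.125,0],[0,4,0,0,-0.125,0],[0,4,0,0,-0.125,0],[0,4,0,0,-0.125,0]]' ; python3 -m inch '[[0,4,0,0,-0.125,0],[0,4,0,0,-0.125,0],[0,4,0,0,-0.125,0],[0,4,0,0,-0.125,0],[0,4,0,0,-0.125,0],[0,4,0,0,-0.125,0],[0,4,0,0,-0.125,0],[0,4,0,0,-0.125,0],[0,4,0,0,-0.125,0],[0,4,0,0,-0.07,0],[0,0,0,0,0,0]]'
python3 - <<'E'
from plant import r
from h import *
s=r.get_state();d=r.snapshot("wrist");cv2.imwrite("pics/w1.png",d["img"][:,:,::-1]);np.savez("w1.npz",**d)
M=R.from_quat(s["eef_rot"]).as_matrix();print(M.round(3),s["q"])
print("z yaw",np.degrees(np.arctan2(M[1,2],M[0,2])))
dv=np.array([.508,.3238,.02])-s["tool_pos"];print("tool mm",(M.T@dv*1000).round(1))
E
```

```text
clock: 3.07
tool_pos: [0.5143, 0.2675, 0.1903]
eef_rot: [0.696, 0.126, -0.127, -0.696]
contact_force: [-0.2, 0.2, 1.0]
opening: 0.852
clock: 3.98
tool_pos: [0.514, 0.2669, 0.1495]
eef_rot: [-0.505, -0.494, 0.496, 0.505]
contact_force: [-0.5, -1.2, -1.4]
opening: 0.854
[[ 0.021 -0.002 -1.   ]
 [ 1.    -0.001  0.021]
 [-0.001 -1.     0.002]] [-0.12336284  0.85928488 -0.78870621  1.76906494  0.78549345  0.86224673
  0.2669957 ]
z yaw 178.82051398720932
tool mm [ 56.9 129.4   6.9]
```

View pics/w1.png

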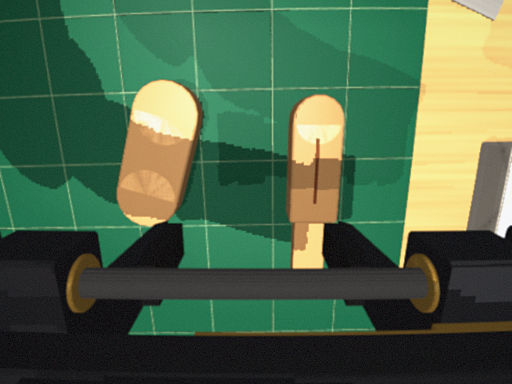

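The wrist view shows the form's block at columns 289–340, rows 95–222, with its tang at (308,245). I'll check its centre line against the top-camera measurement.

Run:
```python
from plant import r
from h import *
s=r.get_state();d=load("w1.npz");c=cloud(d,s)
q=c.reshape(-1,3);b=q[(q[:,2]>.03)&(q[:,2]<.038)&(q[:,1]>.28)&(q[:,1]<.37)&(q[:,0]<.56)]
print(len(b),cv2.minAreaRect(b[:,:2].astype(np.float32)))
print(plane(d,[(290.5,200),(338.5,200),(291,215),(337.5,215)],.034,s).round(4))
```

```text
6174 ((0.49500182271003723, 0.325222909450531), (0.04646318778395653, 0.11656788736581802), 88.51436614990234)
[[0.53   0.3021 0.034 ]
 [0.5311 0.347  0.034 ]
 [0.5448 0.3027 0.034 ]
 [0.5459 0.3468 0.034 ]]
```

```bash
python3 -m inch '[[29,0,3.5,0,0,0],[29,10,3.5,0,0,0],[0,30,0,0,0,0],[0,30,0,0,0,0],[0,30,0,0,0,0],[0,20,0,0,0,0],[0,15,0,0,0,0],[0,4,0,0,0,0],[0,0,0,0,0,0]]'; python3 -m inch '[[0,0,0,0,0,0],[0,0,0,0,0,0],[0,0,0,0,0,0],[0,0,0,0,0,0],[0,0,0,0,0,0],[0,0,0,0,0,0]]' 40 35
```

```text
clock: 4.78
tool_pos: [0.5084, 0.3258, 0.0111]
eef_rot: [0.506, 0.494, -0.495, -0.506]
contact_force: [-0.2, 0.1, -0.3]
opening: 0.851
clock: 5.28
tool_pos: [0.5091, 0.3257, 0.0125]
eef_rot: [0.506, 0.495, -0.494, -0.505]
contact_force: [-0.7, -2.5, 5.2]
opening: 0.518
```

Gripped at 45.6 mm, matching the 46 mm block. Lifting it and carrying it to the front of the clamp.

```bash
python3 -m inch '[[0,-10,0,0,0,0],[0,-25,0,0,0,0],[0,-25,0,0,0,0],[0,-20,0,0,0,0],[-20,0,4,0,0,0],[-35,0,8,0,0,0],[-35,0,8,0,0,0],[-35,0,8,0,0,0],[-35,0,8,0,0,0],[-35,0,8,0,0,0],[-35,0,8,0,0,0],[-35,0,8,0,0,0]]'; python3 -m inch '[[-35,0,8,0,0,0],[-35,0,8,0,0,0],[-35,0,8,0,0,0],[-20,0,6,0,0,0],[-10,0,3,0,0.06,0],[0,0,0,0,0.1,0],[0,0,0,0,0.1,0],[0,0,0,0,0,0],[0,0,0,0,0,0]]'
cat > clampcalc.py <<'E'
from plant import r
from h import *
O=np.array([.5625,-.124]);yc=np.radians(-16.08)
def st():
    s=r.get_state();M=R.from_quat(s["eef_rot"]).as_matrix()
    a=np.array([np.cos(yc),np.sin(yc)]);n=np.array([-a[1],a[0]])
    v=s["tool_pos"][:2]-O
    print("t",round(s["clock"],2),"tcp",np.round(s["tool_pos"],4),"clampxy mm",(v@a*1e3).round(1),(v@n*1e3).round(1),"zyaw",np.degrees(np.arctan2(M[1,2],M[0,2])).round(2),"tilt",M[:,1].round(3),"q",np.round(s["q"],2))
    f=s["contact_force"];print("F",np.round(f,1),"Fclamp",np.round([f[:2]@a,f[:2]@n],1),"M",np.round(s["moment"],3),"open",round(float(s["opening"])*88.1,1))
    return s,M
if __name__=="__main__": st()
E
python3 - <<'E'
from clampcalc import *
s,M=st()
d=r.snapshot("wrist");cv2.imwrite("pics/w2.png",d["img"][:,:,::-1])
d=r.snapshot("top");cv2.imwrite("pics/t2.png",cv2.resize(d["img"][120:280,200:330,::-1],None,fx=3.7,fy=3.7,interpolation=cv2.INTER_CUBIC));np.savez("t2.npz",**d)
E
```

```text
clock: 6.28
tool_pos: [0.4424, 0.061, 0.0922]
eef_rot: [0.505, 0.495, -0.494, -0.505]
contact_force: [0.3, 0.1, -2.3]
opening: 0.522
clock: 7.03
tool_pos: [0.4073, -0.0718, 0.0921]
eef_rot: [0.565, 0.426, -0.425, -0.564]
contact_force: [0.6, 0.4, -1.3]
opening: 0.52
t 7.03 tcp [ 0.4073 -0.0718  0.0921] clampxy mm -163.6 7.2 zyaw 164.03 tilt [ 0.001 -0.    -1.   ] q [ 0.37  0.78 -0.5   2.3   1.21  0.36  0.1 ]
F [ 0.6  0.4 -1.3] Fclamp [0.5 0.6] M [ 0.044 -0.104  0.007] open 45.8
```

View pics/t2.png

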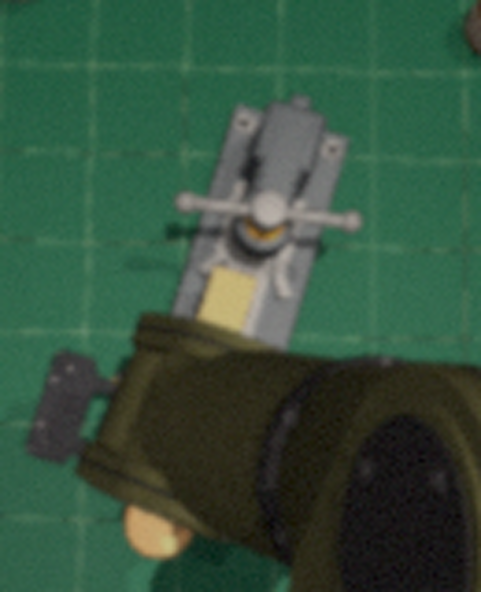

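View pics/w2.png

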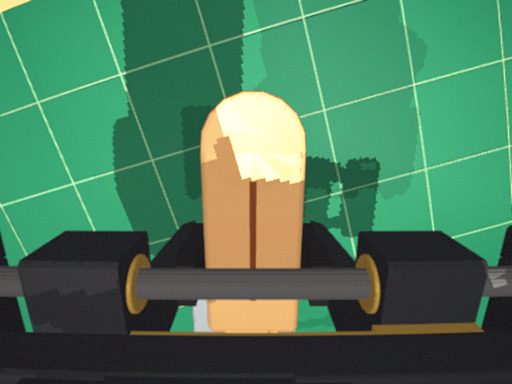

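The form is held level. The top view shows the tang at (230,295) in the crop, a little left of the slot's centre line. I'll measure the tang's tip and lateral offset in clamp axes, with a second look at the slot.

Run:
```python
from h import *
O=np.array([.5625,-.124]);yc=np.radians(-16.08);a=np.array([np.cos(yc),np.sin(yc)]);n=np.array([-a[1],a[0]])
d=load("t2.npz");im=d["img"];c=cloud(d);hsv=cv2.cvtColor(im,cv2.COLOR_RGB2HSV)
m=(hsv[...,0]>12)&(hsv[...,0]<32)&(hsv[...,1]>70)&(hsv[...,2]>140);m[:185]=0;m[215:]=0;m[:,:250]=0;m[:,275:]=0
ys,xs=np.nonzero(m);print(len(ys),np.nanmedian(c[m][:,2]))
z=.1005
for row in range(ys.min(),ys.max()+1):
    k=xs[ys==row]
    if len(k)<4: continue
    P=plane(d,[(k.min()-.5,row),(k.max()+.5,row)],z)[:,:2]-O
    print(row,k.min(),k.max(),(P@a*1e3).round(1),(P@n*1e3).round(1),"mid n",((P@n).mean()*1e3).round(1))
# slot: bright bed strip & cheeks from initial depth
d=load("top0.npz");c=cloud(d)[135:240,225:315].reshape(-1,3)
v=c[:,:2]-O;X=v@a*1e3;Y=v@n*1e3
k=(c[:,2]>.0265)&(c[:,2]<.034)&(abs(Y)<40)&(X>-60)&(X<60);print("cheek pts",k.sum())
for lo in range(-40,45,10):
    q=k&(X>=lo)&(X<lo+10); 
    if q.sum(): print(lo,"neg",np.sort(Y[q&(Y<0)]).round(1),"pos",np.sort(Y[q&(Y>0)]).round(1))
k=(c[:,2]>.11)&(c[:,2]<.125);print("arm Y",Y[k].min(),Y[k].max(),Y[k].mean())
```

```text
184 0.09978453591749159
193 257 263 [-41.4 -36.1] [24.  7.] mid n 15.5
194 257 266 [-43.9 -36.3] [23.3 -1.1] mid n 11.1
195 257 268 [-46.4 -37.3] [22.5 -6.7] mid n 7.9
196 256 268 [-49.6 -39.7] [24.2 -7.5] mid n 8.4
197 256 268 [-52.1 -42.2] [23.5 -8.2] mid n 7.6
198 256 267 [-54.5 -45.4] [22.7 -6.5] mid n 8.1
199 255 267 [-57.7 -47.9] [24.4 -7.2] mid n 8.6
200 255 267 [-60.2 -50.4] [23.7 -8. ] mid n 7.8
201 255 266 [-62.6 -53.6] [22.9 -6.3] mid n 8.3
202 255 266 [-65.1 -56. ] [22.1 -7. ] mid n 7.6
203 254 266 [-68.3 -58.5] [23.8 -7.8] mid n 8.0
204 254 266 [-70.7 -60.9] [23.1 -8.5] mid n 7.3
205 254 265 [-73.2 -64.1] [22.3 -6.8] mid n 7.8
206 255 265 [-74.9 -66.6] [19.2 -7.6] mid n 5.8
207 258 265 [-75.1 -69. ] [11.1 -8.3] mid n 1.4
208 260 264 [-76.  -72.2] [ 5.5 -6.6] mid n -0.5
cheek pts 135
-40 neg [-30.8 -28.9 -28.2] pos [28.6 31.2 32.  34.6]
-30 neg [-33.4 -32.6 -31.9 -30.  -29.1 -28.4 -27.7 -27.4 -26.6 -25.9 -25.  -24.
 -23.1 -22.4 -19. ] pos [20.6 22.4 23.2 24.2 25.  25.8 26.8 27.6 28.4 29.2 29.4 30.2 31.  32.8]
-20 neg [-26.9 -26.1 -25.3 -24.2 -23.6 -22.7 -21.9 -21.7 -20.8 -20.1 -19.2 -18.3
 -17.5] pos [17.8 18.8 19.6 20.4 21.4 22.2 23.  23.8 24.  24.8 25.6 26.4 26.6 27.4]
-10 neg [-27.  -26.2 -25.5 -24.5 -23.7 -23.  -21.1 -20.4 -19.6 -18.6 -17.8] pos [18.6 19.4 20.2 21.  21.2 22.  22.8 23.6 24.6 25.4 27.2]
0 neg [-26.6 -25.8 -25.  -23.9 -23.1 -22.3 -21.4] pos [21.8 22.6 23.4 24.4 25.2 26.  26.8 27. ]
10 neg [-26.1 -25.2 -24.4 -24.2 -23.4] pos [21.6 24.2 25. ]
20 neg [-26.4 -23.7] pos [18.6 21.2 23.9 26.5 27.3]
30 neg [-24.9 -22.4 -21.5 -19.8 -18.9] pos [19.4 20.2 21.  21.8 22.  23.6 24.5 24.7 25.5 26.2 27.1]
40 neg [-24.2] pos [16.6]
arm Y -21.54437692319043 22.088079436973793 0.24112506650219898
```

Tang centre line is 7.9 mm off the axis and the slot centre 0.2 mm, so I'll shift −7.6 sideways and +4 forward. Then lower to just over the bed.

```bash
python3 -m inch '[[-4,0,-2,0,0,0],[-3.6,5,-2,0,0,0],[0,15,0,0,0,0],[0,15,0,0,0,0],[0,10,0,0,0,0],[0,7,0,0,0,0],[0,3,0,0,0,0],[0,0,0,0,0,0]]'; python3 clampcalc.py; python3 -m inch '[[0,1,0,0,0,0],[0,1,0,0,0,0],[0,0,0,0,0,0]]';  python3 clampcalc.py
```

```text
clock: 7.8
tool_pos: [0.4084, -0.0806, 0.0359]
eef_rot: [-0.565, -0.425, 0.425, 0.566]
contact_force: [-0.5, 0.2, -2.2]
opening: 0.521
t 7.8 tcp [ 0.4084 -0.0806  0.0359] clampxy mm -160.1 -1.0 zyaw 163.85 tilt [-0.001  0.    -1.   ] q [ 0.34  0.9  -0.42  2.31  1.63  0.32 -0.27]
F [-0.5  0.2 -2.2] Fclamp [-0.5  0.1] M [-0.023 -0.105  0.013] open 45.9
clock: 8.05
tool_pos: [0.4089, -0.0805, 0.0349]
eef_rot: [0.565, 0.425, -0.425, -0.565]
contact_force: [-0.0, 1.4, -1.3]
opening: 0.519
t 8.05 tcp [ 0.4089 -0.0805  0.0349] clampxy mm -159.6 -0.8 zyaw 163.85 tilt [ 0.001 -0.    -1.   ] q [ 0.34  0.9  -0.42  2.31  1.64  0.33 -0.28]
F [-0.   1.4 -1.3] Fclamp [-0.4  1.3] M [ 0.046 -0.154  0.008] open 45.7
```

```bash
python3 -m inch '[[0,1,0,0,0,0],[0,1,0,0,0,0],[0,0,0,0,0,0]]'; python3 clampcalc.py; python3 -m inch '[[0,0,-5,0,0,0],[0,0,-5,0,0,0],[0,0,-5,0,0,0],[0,0,-5,0,0,0],[0,0,0,0,0,0]]';  python3 clampcalc.py
python3 - <<'E'
from clampcalc import *
for n in ("scene","top"):
    d=r.snapshot(n);np.savez(n+"3.npz",**d)
    o=(150,175) if n=="scene" else (200,120)
    cv2.imwrite(f"pics/{n}3.png",cv2.resize(d["img"][o[1]:o[1]+150,o[0]:o[0]+130,::-1] if n=="top" else d["img"][150:260,160:300,::-1],None,fx=4,fy=4,interpolation=cv2.INTER_CUBIC))
E
```

```text
clock: 8.3
tool_pos: [0.4088, -0.0804, 0.0327]
eef_rot: [0.565, 0.425, -0.425, -0.565]
contact_force: [-0.1, -1.0, -2.0]
opening: 0.519
t 8.3 tcp [ 0.4088 -0.0804  0.0327] clampxy mm -159.8 -0.7 zyaw 163.86 tilt [ 0. -0. -1.] q [ 0.35  0.91 -0.43  2.31  1.65  0.33 -0.3 ]
F [-0.1 -1.  -2. ] Fclamp [ 0.2 -1. ] M [ 0.038 -0.1   -0.001] open 45.7
clock: 8.72
tool_pos: [0.4291, -0.0861, 0.0328]
eef_rot: [0.566, 0.425, -0.424, -0.565]
contact_force: [-0.1, 0.3, -1.5]
opening: 0.517
t 8.72 tcp [ 0.4291 -0.0861  0.0328] clampxy mm -138.6 -0.5 zyaw 163.83 tilt [ 0.002 -0.001 -1.   ] q [ 0.32  0.9  -0.36  2.25  1.49  0.28 -0.11]
F [-0.1  0.3 -1.5] Fclamp [-0.1  0.3] M [ 0.057 -0.163 -0.024] open 45.5
```

View pics/top3.png

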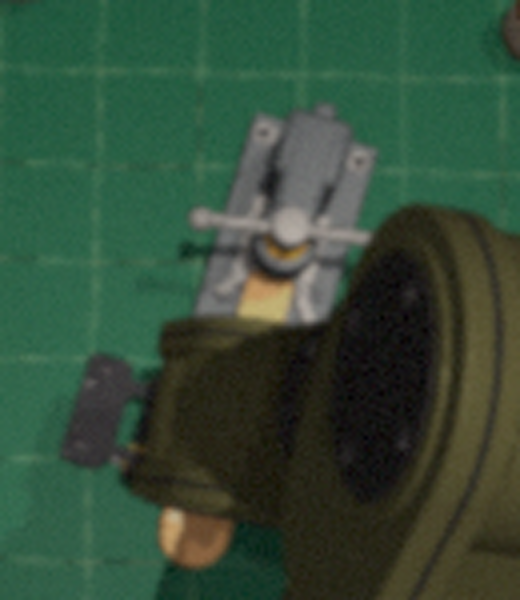

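View pics/scene3.png

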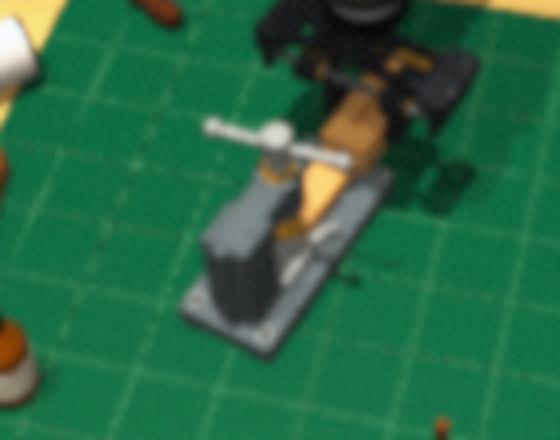

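The tang is centred between the cheeks and heading under the pad. The arm's link overhangs the bar's end in the top view (crop 370,235), so I'll check that link's height before going on.

Run:
```python
from clampcalc import *
c=cloud(load("top3.npz"))
for px in [(294,178),(297,185),(300,200),(275,203),(265,205),(250,205)]: print(px,c[px[1],px[0]].round(3))
c=cloud(load("scene3.npz"));g=c.reshape(-1,3)
k=(g[:,2]>.17)&(g[:,2]<.5)&(abs(g[:,0]-.5)<.13)&(abs(g[:,1]+.1)<.15);print(k.sum(), g[k][:,2].min(), g[k].max(0))
```

```text
(294, 178) [ 0.458 -0.111  0.697]
(297, 185) [ 0.448 -0.112  0.713]
(300, 200) [ 0.43  -0.114  0.725]
(275, 203) [ 0.452 -0.104  0.521]
(265, 205) [ 0.454 -0.091  0.478]
(250, 205) [ 0.46  -0.068  0.422]
2678 0.1762689045799608 [ 0.47945003 -0.03611668  0.49993409]
```

```bash
python3 -m inch '[[0,0.6,-6,0,0,0],[0,0,-6,0,0,0],[0,0,-6,0,0,0],[0,0,-6,0,0,0],[0,0,-6,0,0,0],[0,0,0,0,0,0]]'; python3 clampcalc.py; python3 -m inch '[[0,0,-4,0,0,0],[0,0,-4,0,0,0],[0,0,-3,0,0,0],[0,0,-2,0,0,0],[0,0,0,0,0,0]]'; python3 clampcalc.py
```

```text
clock: 9.32
tool_pos: [0.4553, -0.0941, 0.0325]
eef_rot: [-0.565, -0.424, 0.425, 0.566]
contact_force: [-1.4, 0.7, 4.8]
opening: 0.517
t 9.32 tcp [ 0.4553 -0.0941  0.0325] clampxy mm -111.2 -0.9 zyaw 163.86 tilt [-0.002  0.    -1.   ] q [ 0.35  0.91 -0.41  2.16  1.25  0.33  0.15]
F [-1.4  0.7  4.8] Fclamp [-1.6  0.3] M [0.036 0.22  0.056] open 45.5
clock: 9.73
tool_pos: [0.4665, -0.0973, 0.0324]
eef_rot: [-0.564, -0.424, 0.426, 0.566]
contact_force: [-4.8, 1.1, 7.1]
opening: 0.519
t 9.73 tcp [ 0.4665 -0.0973  0.0324] clampxy mm -99.6 -1.0 zyaw 163.91 tilt [-0.004  0.    -1.   ] q [ 0.38  0.92 -0.44  2.13  1.18  0.37  0.23]
F [-4.8  1.1  7.1] Fclamp [-4.9 -0.3] M [0.259 0.688 0.   ] open 45.7
```

The form is touching the bed now (about 7 N up). I'll ease up slightly and advance to the stop.

```bash
python3 -m inch '[[0,-0.7,-2,0,0,0],[0,0,-2,0,0,0],[0,0,-2,0,0,0],[0,0,0,0,0,0]]'; python3 clampcalc.py; python3 -m inch '[[0,0,-2,0,0,0],[0,0,-2,0,0,0],[0,0,0,0,0,0]]'; python3 clampcalc.py
```

```text
clock: 10.07
tool_pos: [0.4757, -0.0998, 0.0327]
eef_rot: [0.566, 0.425, -0.424, -0.565]
contact_force: [0.1, -0.9, -1.2]
opening: 0.517
t 10.07 tcp [ 0.4757 -0.0998  0.0327] clampxy mm -90.1 -0.8 zyaw 163.82 tilt [ 0.001 -0.    -1.   ] q [ 0.39  0.92 -0.46  2.1   1.16  0.39  0.26]
F [ 0.1 -0.9 -1.2] Fclamp [ 0.3 -0.9] M [ 0.02  -0.146  0.012] open 45.5
clock: 10.32
tool_pos: [0.4782, -0.1006, 0.0326]
eef_rot: [-0.565, -0.424, 0.425, 0.566]
contact_force: [-1.4, 0.7, -1.0]
opening: 0.514
t 10.32 tcp [ 0.4782 -0.1006  0.0326] clampxy mm -87.5 -0.9 zyaw 163.86 tilt [-0.001  0.    -1.   ] q [ 0.39  0.93 -0.47  2.09  1.14  0.41  0.28]
F [-1.4  0.7 -1. ] Fclamp [-1.6  0.3] M [0.075 0.213 0.004] open 45.3
```

```bash
python3 -m inch '[[0,0,-1,0,0,0],[0,0,-1,0,0,0],[0,0,0,0,0,0]]'; python3 clampcalc.py; python3 -m inch '[[0,0,-1,0,0,0],[0,0,-1,0,0,0],[0,0,0,0,0,0]]'; python3 clampcalc.py
```

```text
clock: 10.57
tool_pos: [0.4782, -0.1008, 0.0325]
eef_rot: [-0.564, -0.424, 0.426, 0.566]
contact_force: [-6.1, 2.2, 0.1]
opening: 0.519
t 10.57 tcp [ 0.4782 -0.1008  0.0325] clampxy mm -87.5 -1.1 zyaw 163.9 tilt [-0.004  0.    -1.   ] q [ 0.4   0.93 -0.47  2.09  1.13  0.41  0.29]
F [-6.1  2.2  0.1] Fclamp [-6.5  0.5] M [0.354 0.936 0.079] open 45.7
clock: 10.82
tool_pos: [0.4782, -0.1009, 0.0325]
eef_rot: [-0.563, -0.423, 0.427, 0.567]
contact_force: [-10.1, 2.5, 3.3]
opening: 0.52
t 10.82 tcp [ 0.4782 -0.1009  0.0325] clampxy mm -87.4 -1.1 zyaw 163.93 tilt [-0.007  0.001 -1.   ] q [ 0.4   0.93 -0.48  2.09  1.13  0.42  0.3 ]
F [-10.1   2.5   3.3] Fclamp [-10.3  -0.4] M [0.731 1.631 0.035] open 45.9
```

The tang meets the stop firmly: position is stuck at −87.5 while the push rises to 10 N. I'll press it down onto the bed, relax the push, then let go.

```bash
python3 -m inch '[[0,0.8,0,0,0,0],[0,0.8,0,0,0,0],[0,0,1,0,0,0],[0,0,1,0,0,0],[0,0,0,0,0,0]]'; python3 clampcalc.py; python3 -m inch '[[0,0,0,0,0,0],[0,0,0,0,0,0],[0,0,0,0,0,0],[0,0,0,0,0,0]]' 70; python3 clampcalc.py
```

```text
clock: 11.23
tool_pos: [0.4782, -0.1009, 0.0324]
eef_rot: [-0.565, -0.424, 0.426, 0.565]
contact_force: [-9.4, 1.0, 17.8]
opening: 0.516
t 11.23 tcp [ 0.4782 -0.1009  0.0324] clampxy mm -87.4 -1.2 zyaw 163.92 tilt [-0.003 -0.001 -1.   ] q [ 0.4   0.93 -0.47  2.09  1.14  0.41  0.28]
F [-9.4  1.  17.8] Fclamp [-9.3 -1.6] M [0.391 1.558 0.014] open 45.5
clock: 11.57
tool_pos: [0.4815, -0.1014, 0.0312]
eef_rot: [0.566, 0.425, -0.424, -0.565]
contact_force: [0.5, 0.0, -0.1]
opening: 0.785
t 11.57 tcp [ 0.4815 -0.1014  0.0312] clampxy mm -84.1 -0.7 zyaw 163.83 tilt [ 0.001 -0.    -1.   ] q [ 0.4   0.93 -0.47  2.09  1.14  0.41  0.28]
F [ 0.5  0.  -0.1] Fclamp [0.4 0.1] M [ 0.07  -0.131  0.002] open 69.2
```

```bash
python3 -m inch '[[0,-10,0,0,0,0],[0,-20,1,0,0,0],[0,-30,2,0,0,0],[0,-40,2,0,0,0],[0,-40,0,0,0,0],[0,-30,0,0,0,0],[0,-20,0,0,0,0],[0,0,0,0,0,0]]'
python3 - <<'E'
from clampcalc import *
s,M=st()
d=r.snapshot("wrist");cv2.imwrite("pics/w4.png",d["img"][:,:,::-1]);np.savez("w4.npz",**d)
c=cloud(d,s);q=c.reshape(-1,3);a=np.array([np.cos(yc),np.sin(yc)]);n=np.array([-a[1],a[0]])
v=(q[:,:2]-O)*1e3;X=v@a;Y=v@n
k=(q[:,2]>.045)&(q[:,2]<.062)&(abs(Y)<35)&(X<-30)&(X>-200)
b=np.c_[X[k],Y[k]].astype(np.float32);print(k.sum(),cv2.minAreaRect(b),np.percentile(q[k,2],[5,50,95]),b.min(0),b.max(0))
d=r.snapshot("top");cv2.imwrite("pics/t4.png",cv2.resize(d["img"][120:270,200:330,::-1],None,fx=4,fy=4,interpolation=cv2.INTER_CUBIC));np.savez("t4.npz",**d)
E
```

```text
clock: 12.23
tool_pos: [0.4786, -0.0996, 0.225]
eef_rot: [0.567, 0.427, -0.422, -0.564]
contact_force: [0.2, 0.5, -0.9]
opening: 0.796
t 12.23 tcp [ 0.4786 -0.0996  0.225 ] clampxy mm -87.4 0.2 zyaw 163.81 tilt [ 0.008 -0.001 -1.   ] q [ 0.62  0.64 -0.83  1.97  0.66  0.81  0.71]
F [ 0.2  0.5 -0.9] Fclamp [0.  0.6] M [-0.003 -0.158 -0.032] open 70.2
4282 ((-103.04206848144531, -0.9080410003662109), (46.076141357421875, 116.11610412597656), 89.59060668945312) [0.0524558  0.05389231 0.05513423] [-161.10849   -24.068766] [-44.85216  22.12265]
```

View pics/w4.png

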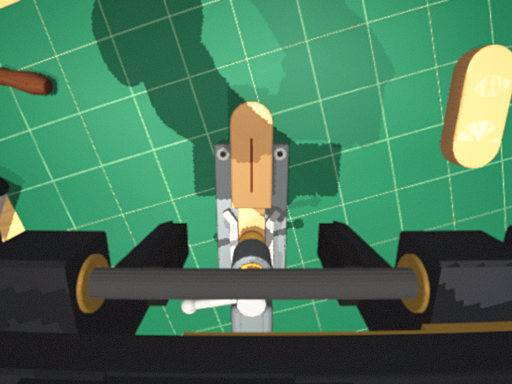

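View pics/t4.png

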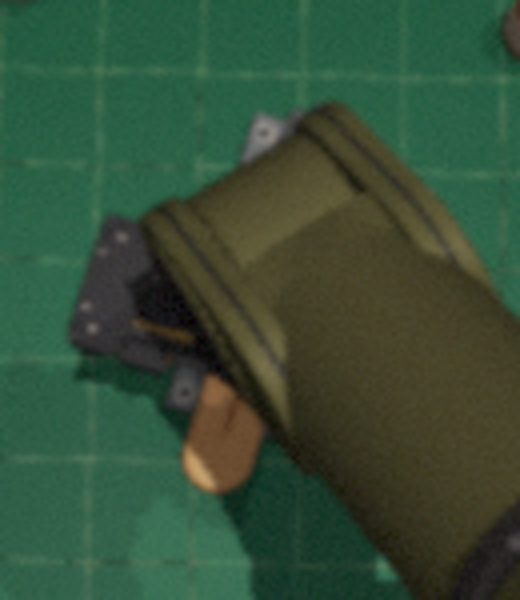

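The form sits right. The wrist camera gives its shoulder at clamp x −44.9 mm (−45 wanted), top at 0.054, in line within 0.4° and 1 mm. Now I'll bring the tool coaxial above the screw, with the fingers to straddle the bar so the torque reads directly as a moment about z.

```bash
python3 -m inch '[[0,0,-15,0,0,0],[0,0,-29,0,0,0],[0,0,-29,0,0,0],[0,0,-14.4,0,0,0],[0,0,0,0,-0.12,0],[0,0,0,0,-0.12,0],[0,0,0,0,-0.12,0],[0,0,0,0,-0.12,0],[0,0,0,0,-0.12,0],[0,0,0,0,-0.12,0],[0,0,0,0,-0.12,0]]' 55; python3 -m inch '[[0,0,0,0,-0.12,0],[0,0,0,0,-0.12,0],[0,0,0,0,-0.12,0],[0,0,0,0,0,0],[0,0,0,0,0,0]]'
python3 - <<'E'
from clampcalc import *
s,M=st()
dv=np.r_[O,.132]-s["tool_pos"];print((M.T@dv*1e3).round(1))
d=r.snapshot("wrist");cv2.imwrite("pics/w5.png",d["img"][:,:,::-1]);np.savez("w5.npz",**d)
d=r.snapshot("scene");cv2.imwrite("pics/s5.png",cv2.resize(d["img"][130:250,150:310,::-1],None,fx=4,fy=4,interpolation=cv2.INTER_CUBIC))
E
```

```text
clock: 13.25
tool_pos: [0.5589, -0.1243, 0.2188]
eef_rot: [-0.34, -0.619, 0.62, 0.342]
contact_force: [-0.1, -0.1, 0.1]
opening: 0.627
clock: 13.67
tool_pos: [0.5591, -0.1241, 0.2193]
eef_rot: [-0.227, -0.669, 0.67, 0.229]
contact_force: [-0.7, -0.3, -0.2]
opening: 0.621
t 13.67 tcp [ 0.5591 -0.1241  0.2193] clampxy mm -3.2 -1.0 zyaw -127.56 tilt [-0.003  0.001 -1.   ] q [ 0.72  0.86 -1.11  1.72  0.85  1.12  1.83]
F [-0.7 -0.3 -0.2] Fclamp [-0.6 -0.4] M [ 0.129 -0.071 -0.007] open 54.7
[-2.9 87.3 -2.2]
```

View pics/w5.png

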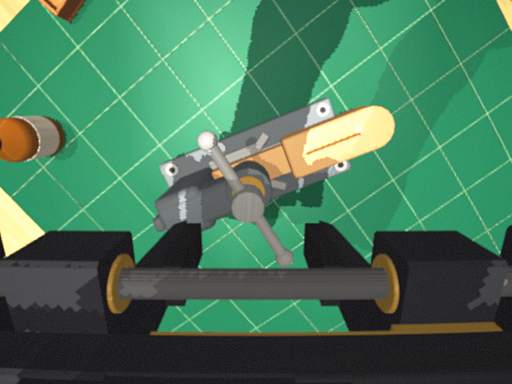

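View pics/s5.png

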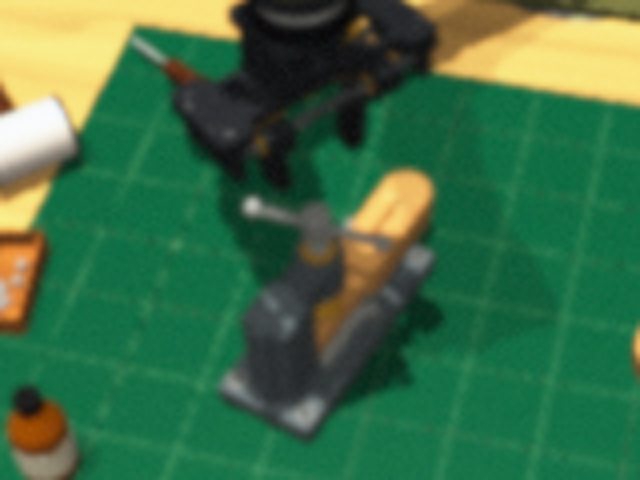

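Wrist view: the balls are at (207,141) and (285,258) and the hub at (247,206). Converting these to positions.

Run:
```python
from clampcalc import *
s,M=st();d=load("w5.npz")
B=plane(d,[(207,141),(285,258)],.151,s);H=plane(d,[(247,206)],.164,s)
print(B.round(4),B.mean(0).round(4),np.linalg.norm(B[0]-B[1]),np.degrees(np.arctan2(*(B[0]-B[1])[1::-1])),H.round(4))
c=cloud(d,s).reshape(-1,3);k=(c[:,2]>.14)&(c[:,2]<.18)&(np.hypot(*(c[:,:2]-O).T)<.07)
print(np.percentile(c[k,2],[2,50,90,99]).round(4))
b=(c[:,2]>.14)&(c[:,2]<.162)&(np.hypot(*(c[:,:2]-O).T)<.045)&(np.hypot(*(c[:,:2]-O).T)>.016);print("bar top",np.percentile(c[b,2],[50,90,98]).round(4))
hb=k&(c[:,2]>.1625);print("hub",c[hb].mean(0).round(4),hb.sum())
dv=np.r_[B.mean(0)[:2],.132]-s["tool_pos"];print("tool move",(M.T@dv*1e3).round(1))
print(proj(d,[list(O)+[.165],list(O)+[.119]],s))
```

```text
t 13.77 tcp [ 0.5595 -0.1241  0.2202] clampxy mm -2.9 -0.9 zyaw -127.53 tilt [-0.002  0.    -1.   ] q [ 0.72  0.86 -1.11  1.72  0.85  1.12  1.83]
F [-0.5  0.7  0.5] Fclamp [-0.7  0.5] M [ 0.154 -0.113  0.037] open 55.2
[[ 0.5593 -0.1801  0.151 ]
 [ 0.5694 -0.0695  0.151 ]] [ 0.5643 -0.1248  0.151 ] 0.11106025798797617 -95.24593991087602 [[ 0.5639 -0.1264  0.164 ]]
[0.1501 0.156  0.1652 0.1662]
bar top [0.1548 0.1559 0.1564]
hub [ 0.5638 -0.126   0.1648] 822
tool move [-4.4 88.2 -2.5]
[[250.52475191 207.87924518]
 [250.79075985 191.04164807]]
```

Bar length measures 111 mm (110 given), bar yaw 84.7°, and the tool's jaw axis is 58° ahead of it. I'll centre on the mean axis estimate and go down beside the bar.

```bash
python3 -m inch '[[-3.3,0,-1.8,0,0,0],[0,20,0,0,0,0],[0,30,0,0,0,0],[0,25,0,0,0,0],[0,10,0,0,0,0],[0,3,0,0,0,0],[0,0,0,0,0,0],[0,0,0,0,0,0]]'; python3 clampcalc.py; python3 -m inch '[[0,0,0,0,0.05,0],[0,0,0,0,0.05,0],[0,0,0,0,0.05,0],[0,0,0,0,0.05,0]]'; python3 clampcalc.py;  python3 -m inch '[[0,0,0,0,0.05,0],[0,0,0,0,0.05,0],[0,0,0,0,0.05,0],[0,0,0,0,0.05,0]]'; python3 clampcalc.py
```

```text
clock: 14.43
tool_pos: [0.5646, -0.1243, 0.1345]
eef_rot: [0.227, 0.67, -0.669, -0.226]
contact_force: [-0.3, 0.1, 0.1]
opening: 0.624
t 14.43 tcp [ 0.5646 -0.1243  0.1345] clampxy mm 2.1 0.3 zyaw -127.4 tilt [ 0.002  0.    -1.   ] q [ 0.67  0.97 -1.02  1.78  0.99  1.    1.73]
F [-0.3  0.1  0.1] Fclamp [-0.3 -0. ] M [ 0.156 -0.042 -0.059] open 55.0
clock: 14.77
tool_pos: [0.5647, -0.1246, 0.1351]
eef_rot: [0.294, 0.644, -0.643, -0.292]
contact_force: [0.7, -0.3, -0.0]
opening: 0.625
t 14.77 tcp [ 0.5647 -0.1246  0.1351] clampxy mm 2.3 0.1 zyaw -139.02 tilt [ 0.003 -0.    -1.   ] q [ 0.66  0.95 -0.98  1.78  0.96  0.97  1.55]
F [ 0.7 -0.3 -0. ] Fclamp [ 0.8 -0.1] M [ 0.057 -0.143 -0.   ] open 55.1
clock: 15.1
tool_pos: [0.5648, -0.1245, 0.1351]
eef_rot: [0.357, 0.611, -0.61, -0.355]
contact_force: [0.1, -0.1, 1.1]
opening: 0.625
t 15.1 tcp [ 0.5648 -0.1245  0.1351] clampxy mm 2.3 0.2 zyaw -150.47 tilt [ 0.003 -0.    -1.   ] q [ 0.64  0.93 -0.94  1.78  0.94  0.94  1.37]
F [ 0.1 -0.1  1.1] Fclamp [ 0.1 -0.1] M [ 0.079 -0.138 -0.012] open 55.0
```

```bash
for i in 1 ; do python3 -m inch '[[0,0,0,0,0.05,0],[0,0,0,0,0.05,0],[0,0,0,0,0.05,0],[0,0,0,0,0.05,0]]'; done; python3 clampcalc.py; python3 -m inch '[[0,0,0,0,0.08,0],[0,0,0,0,0.08,0],[0,0,0,0,0.08,0],[0,0,0,0,0.08,0]]'; python3 clampcalc.py;  python3 -m inch '[[0,0,0,0,0.08,0],[0,0,0,0,0.08,0],[0,0,0,0,0.08,0],[0,0,0,0,0.08,0]]'; python3 clampcalc.py
python3 - <<'E'
from clampcalc import *
d=r.snapshot("wrist");cv2.imwrite("pics/w6.png",d["img"][:,:,::-1])
d=r.snapshot("scene");cv2.imwrite("pics/s6.png",cv2.resize(d["img"][130:250,150:310,::-1],None,fx=4,fy=4,interpolation=cv2.INTER_CUBIC))
E
```

```text
clock: 15.43
tool_pos: [0.5633, -0.1247, 0.1348]
eef_rot: [-0.415, -0.572, 0.573, 0.415]
contact_force: [-3.4, -0.3, 1.1]
opening: 0.627
t 15.43 tcp [ 0.5633 -0.1247  0.1348] clampxy mm 1.0 -0.4 zyaw -161.9 tilt [ 0.    -0.001 -1.   ] q [ 0.62  0.92 -0.9   1.79  0.9   0.91  1.2 ]
F [-3.4 -0.3  1.1] Fclamp [-3.2 -1.3] M [0.079 0.482 0.06 ] open 55.2
clock: 15.77
tool_pos: [0.5634, -0.1247, 0.1346]
eef_rot: [0.502, 0.499, -0.499, -0.501]
contact_force: [-1.9, 0.2, -0.6]
opening: 0.623
t 15.77 tcp [ 0.5634 -0.1247  0.1346] clampxy mm 1.0 -0.4 zyaw 179.68 tilt [ 0.    -0.001 -1.   ] q [ 0.59  0.89 -0.82  1.79  0.85  0.86  0.92]
F [-1.9  0.2 -0.6] Fclamp [-1.8 -0.3] M [-0.007  0.317  0.07 ] open 54.9
clock: 16.1
tool_pos: [0.5634, -0.1248, 0.1344]
eef_rot: [0.575, 0.412, -0.412, -0.574]
contact_force: [-1.8, -0.4, -2.5]
opening: 0.626
t 16.1 tcp [ 0.5634 -0.1248  0.1344] clampxy mm 1.1 -0.5 zyaw 161.35 tilt [ 0.    -0.001 -1.   ] q [ 0.55  0.87 -0.75  1.79  0.79  0.81  0.65]
F [-1.8 -0.4 -2.5] Fclamp [-1.6 -0.9] M [-0.101  0.145  0.109] open 55.1
```

View pics/w6.png

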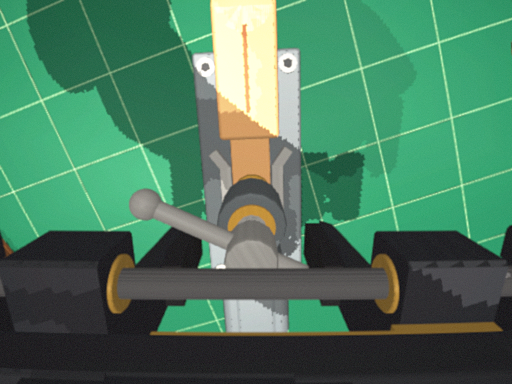

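View pics/s6.png

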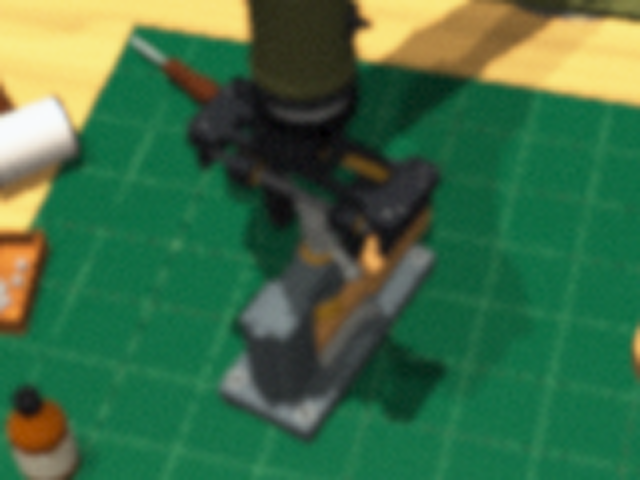

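The bar is turning with both fingers, clockwise, with about 0.1 N m felt (running free). The wrist view shows the bar from (145,205) toward the hub at (250,250). I'll go on through the free part.

```bash
python3 -m inch '[[0,0,0,0,0.08,0],[0,0,0,0,0.08,0],[0,0,0,0,0.08,0],[0,0,0,0,0.08,0],[0,0,0,0,0.08,0],[0,0,0,0,0.08,0]]'; python3 clampcalc.py;  python3 -m inch '[[0,0,0,0,0.08,0],[0,0,0,0,0.08,0],[0,0,0,0,0.08,0],[0,0,0,0,0.08,0],[0,0,0,0,0.08,0],[0,0,0,0,0.08,0]]'; python3 clampcalc.py;  python3 -m inch '[[0,0,0,0,0.08,0],[0,0,0,0,0.08,0],[0,0,0,0,0.08,0],[0,0,0,0,0.08,0]]'; python3 clampcalc.py
```

```text
clock: 16.7
tool_pos: [0.5639, -0.1248, 0.1341]
eef_rot: [0.656, 0.265, -0.265, -0.655]
contact_force: [-1.6, -1.3, -1.5]
opening: 0.628
t 16.7 tcp [ 0.5639 -0.1248  0.1341] clampxy mm 1.6 -0.4 zyaw 134.0 tilt [ 0.001 -0.    -1.   ] q [ 0.49  0.84 -0.63  1.79  0.69  0.75  0.26]
F [-1.6 -1.3 -1.5] Fclamp [-1.2 -1.7] M [-0.234 -0.011  0.08 ] open 55.3
clock: 17.2
tool_pos: [0.564, -0.1252, 0.1339]
eef_rot: [0.7, 0.102, -0.101, -0.699]
contact_force: [0.1, -1.6, -2.7]
opening: 0.623
t 17.2 tcp [ 0.564  -0.1252  0.1339] clampxy mm 1.8 -0.8 zyaw 106.49 tilt [ 0.001 -0.001 -1.   ] q [ 0.42  0.81 -0.5   1.8   0.58  0.69 -0.11]
F [ 0.1 -1.6 -2.7] Fclamp [ 0.6 -1.5] M [-0.43  -0.049  0.085] open 54.9
clock: 17.53
tool_pos: [0.5638, -0.1255, 0.1338]
eef_rot: [0.707, -0.011, 0.012, -0.707]
contact_force: [-0.1, -3.6, -3.3]
opening: 0.623
t 17.53 tcp [ 0.5638 -0.1255  0.1338] clampxy mm 1.7 -1.0 zyaw 88.15 tilt [ 0.001 -0.001 -1.   ] q [ 0.38  0.79 -0.41  1.8   0.49  0.65 -0.35]
F [-0.1 -3.6 -3.3] Fclamp [ 0.9 -3.5] M [-0.606 -0.022  0.125] open 54.9
```

```bash
for k in 1; do python3 -m inch '[[0,0,0,0,0.08,0],[0,0,0,0,0.08,0],[0,0,0,0,0.08,0]]'; python3 clampcalc.py; done | grep -E "^F|zyaw"; python3 -m inch '[[0,0,0,0,0.08,0],[0,0,0,0,0.08,0]]' >/dev/null; python3 clampcalc.py;python3 -m inch '[[0,0,0,0,0.08,0],[0,0,0,0,0.08,0]]' >/dev/null; python3 clampcalc.py
```

```text
t 17.78 tcp [ 0.5636 -0.1256  0.1338] clampxy mm 1.5 -1.2 zyaw 74.4 tilt [ 0.    -0.001 -1.   ] q [ 0.34  0.79 -0.34  1.8   0.42  0.63 -0.53]
F [-1.2 -3.1 -2.3] Fclamp [-0.3 -3.3] M [-0.657  0.106  0.136] open 55.2
t 17.95 tcp [ 0.5635 -0.1256  0.1337] clampxy mm 1.4 -1.2 zyaw 65.23 tilt [ 0.    -0.001 -1.   ] q [ 0.31  0.78 -0.3   1.8   0.37  0.61 -0.64]
F [-1.  -2.7 -3.7] Fclamp [-0.2 -2.9] M [-0.663  0.114  0.091] open 54.7
t 18.12 tcp [ 0.5633 -0.1255  0.1337] clampxy mm 1.2 -1.3 zyaw 56.07 tilt [-0.    -0.001 -1.   ] q [ 0.29  0.78 -0.26  1.8   0.32  0.6  -0.76]
F [-1.  -3.  -2.4] Fclamp [-0.2 -3.2] M [-0.614  0.245  0.061] open 54.9
```

```bash
python3 -m inch '[[0,0,0,0,0.08,0],[0,0,0,0,0.08,0]]' >/dev/null; python3 clampcalc.py;python3 -m inch '[[0,0,0,0,0.08,0],[0,0,0,0,0.08,0]]' >/dev/null; python3 clampcalc.py;python3 -m inch '[[0,0,0,0,0.08,0],[0,0,0,0,0.08,0]]' >/dev/null; python3 clampcalc.py; python3 -m inch '[[0,0,0,0,0.08,0],[0,0,0,0,0.08,0]]' >/dev/null; python3 clampcalc.py
```

```text
t 18.28 tcp [ 0.5632 -0.1254  0.1337] clampxy mm 1.1 -1.2 zyaw 46.91 tilt [-0.001 -0.001 -1.   ] q [ 0.26  0.77 -0.21  1.8   0.27  0.59 -0.87]
F [-1.4 -2.1 -2.6] Fclamp [-0.8 -2.4] M [-0.603  0.304  0.079] open 54.8
t 18.45 tcp [ 0.5631 -0.1253  0.1337] clampxy mm 0.9 -1.1 zyaw 37.75 tilt [-0.001 -0.001 -1.   ] q [ 0.24  0.77 -0.17  1.81  0.21  0.58 -0.98]
F [-2.  -2.1 -1.8] Fclamp [-1.4 -2.6] M [-0.503  0.426  0.119] open 55.2
t 18.62 tcp [ 0.563  -0.1251  0.1336] clampxy mm 0.8 -0.9 zyaw 28.59 tilt [-0.001 -0.    -1.   ] q [ 0.21  0.77 -0.12  1.81  0.16  0.57 -1.09]
F [-2.  -2.7 -1.9] Fclamp [-1.2 -3.1] M [-0.476  0.391  0.134] open 55.5
t 18.78 tcp [ 0.563  -0.1249  0.1336] clampxy mm 0.7 -0.7 zyaw 19.43 tilt [-0.001  0.    -1.   ] q [ 0.19  0.77 -0.08  1.81  0.11  0.57 -1.19]
F [-2.1 -2.4 -2. ] Fclamp [-1.4 -2.9] M [-0.45   0.44   0.127] open 55.3
```

Run:
```python
from clampcalc import *
d=r.snapshot("scene");cv2.imwrite("pics/s7.png",cv2.resize(d["img"][160:250,190:290,::-1],None,fx=6,fy=6,interpolation=cv2.INTER_CUBIC))
```

```text
(no output)
```

View pics/s7.png

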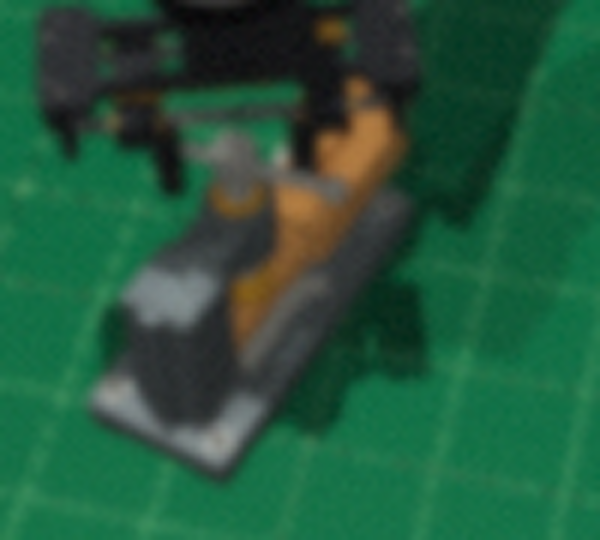

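Brass pad visible at crop (250,290) just over the tang; the torque is still about 0.1 (running free) after roughly half a turn. I'll continue in small steps.

```bash
python3 -m inch '[[0,0,0,0,0.08,0],[0,0,0,0,0.08,0]]' >/dev/null; python3 clampcalc.py;python3 -m inch '[[0,0,0,0,0.08,0],[0,0,0,0,0.08,0]]' >/dev/null; python3 clampcalc.py
```

```text
t 19.0 tcp [ 0.5632 -0.1246  0.1336] clampxy mm 0.8 -0.4 zyaw 10.35 tilt [-0.001  0.001 -1.   ] q [ 0.16  0.77 -0.04  1.81  0.05  0.56 -1.3 ]
F [-1.9 -1.3 -2.4] Fclamp [-1.5 -1.8] M [-0.356  0.364  0.111] open 55.3
t 19.17 tcp [ 0.5633 -0.1245  0.1335] clampxy mm 0.9 -0.2 zyaw 1.18 tilt [-0.     0.001 -1.   ] q [ 0.14  0.77  0.    1.81 -0.01  0.56 -1.41]
F [-2.  -1.2 -1.9] Fclamp [-1.6 -1.7] M [-0.286  0.338  0.119] open 55.1
```

```bash
python3 -m inch '[[0,0,0,0,0.08,0],[0,0,0,0,0.08,0]]' >/dev/null; python3 clampcalc.py;python3 -m inch '[[0,0,0,0,0.08,0],[0,0,0,0,0.08,0]]' >/dev/null; python3 clampcalc.py
```

```text
t 19.33 tcp [ 0.5635 -0.1244  0.1335] clampxy mm 1.0 -0.1 zyaw -7.98 tilt [-0.     0.001 -1.   ] q [ 0.11  0.77  0.05  1.81 -0.06  0.56 -1.51]
F [-1.3 -1.3 -2.7] Fclamp [-0.9 -1.6] M [-0.305  0.259  0.083] open 55.0
t 19.5 tcp [ 0.5637 -0.1244  0.1335] clampxy mm 1.2 -0.0 zyaw -17.14 tilt [ 0.     0.001 -1.   ] q [ 0.09  0.77  0.09  1.81 -0.12  0.56 -1.62]
F [-0.1 -1.8 -2.5] Fclamp [ 0.4 -1.8] M [-0.28   0.179  0.083] open 55.1
```

```bash
python3 -m inch '[[0,0,0,0,0.08,0],[0,0,0,0,0.08,0]]' >/dev/null; python3 clampcalc.py;python3 -m inch '[[0,0,0,0,0.08,0],[0,0,0,0,0.08,0]]' >/dev/null; python3 clampcalc.py
```

```text
t 19.67 tcp [ 0.5638 -0.1243  0.1335] clampxy mm 1.4 0.0 zyaw -26.3 tilt [ 0.001  0.001 -1.   ] q [ 0.06  0.78  0.13  1.82 -0.18  0.56 -1.72]
F [-0.2 -2.2 -3.2] Fclamp [ 0.5 -2.2] M [-0.325  0.149  0.123] open 55.0
t 19.83 tcp [ 0.564  -0.1245  0.1335] clampxy mm 1.6 -0.0 zyaw -35.47 tilt [ 0.001  0.001 -1.   ] q [ 0.04  0.78  0.18  1.82 -0.23  0.56 -1.83]
F [-0.3 -2.2 -4. ] Fclamp [ 0.3 -2.2] M [-0.337  0.107  0.151] open 55.0
```

```bash
python3 -m inch '[[0,0,0,0,0.08,0],[0,0,0,0,0.08,0]]' >/dev/null; python3 clampcalc.py;python3 -m inch '[[0,0,0,0,0.08,0],[0,0,0,0,0.08,0]]' >/dev/null; python3 clampcalc.py
```

```text
t 20.0 tcp [ 0.5642 -0.1246  0.1335] clampxy mm 1.8 -0.1 zyaw -44.64 tilt [ 0.001  0.    -1.   ] q [ 0.01  0.78  0.22  1.82 -0.29  0.57 -1.93]
F [-1.4 -2.5 -2.9] Fclamp [-0.7 -2.8] M [-0.438  0.021  0.162] open 54.9
t 20.17 tcp [ 0.5642 -0.1248  0.1335] clampxy mm 1.9 -0.3 zyaw -53.79 tilt [ 0.001 -0.    -1.   ] q [-0.01  0.79  0.26  1.82 -0.35  0.58 -2.04]
F [-0.5 -2.9 -3.4] Fclamp [ 0.3 -2.9] M [-0.486  0.03   0.178] open 55.2
```

```bash
python3 -m inch '[[0,0,0,0,0.08,0],[0,0,0,0,0.08,0]]' >/dev/null; python3 clampcalc.py
```

```text
t 20.33 tcp [ 0.5642 -0.125   0.1334] clampxy mm 2.0 -0.5 zyaw -62.95 tilt [ 0.001 -0.    -1.   ] q [-0.04  0.8   0.31  1.82 -0.4   0.58 -2.15]
F [-0.2 -3.7 -3.4] Fclamp [ 0.9 -3.6] M [-0.666 -0.019  0.262] open 54.9
```

The torque is rising (0.12 → 0.26), so the pad bears. Finishing in finer steps toward 0.35.

```bash
python3 -m inch '[[0,0,0,0,0.08,0]]' >/dev/null; python3 clampcalc.py
```

```text
t 20.42 tcp [ 0.5642 -0.1251  0.1334] clampxy mm 2.0 -0.6 zyaw -67.53 tilt [ 0.001 -0.001 -1.   ] q [-0.05  0.8   0.33  1.82 -0.43  0.59 -2.2 ]
F [ 0.  -3.4 -4.2] Fclamp [ 1.  -3.3] M [-0.653  0.013  0.31 ] open 55.2
```

```bash
python3 -m inch '[[0,0,0,0,0.05,0]]' >/dev/null; python3 clampcalc.py
```

```text
t 20.5 tcp [ 0.5642 -0.1252  0.1334] clampxy mm 2.0 -0.7 zyaw -70.37 tilt [ 0.001 -0.001 -1.   ] q [-0.06  0.8   0.34  1.82 -0.45  0.59 -2.24]
F [-0.2 -4.7 -4.2] Fclamp [ 1.1 -4.6] M [-0.638 -0.029  0.315] open 55.1
```

```bash
python3 -m inch '[[0,0,0,0,0.06,0]]' >/dev/null; python3 clampcalc.py
```

```text
t 20.58 tcp [ 0.5642 -0.1253  0.1334] clampxy mm 2.0 -0.7 zyaw -73.74 tilt [ 0.001 -0.001 -1.   ] q [-0.07  0.81  0.36  1.82 -0.47  0.6  -2.28]
F [ 0.1 -4.5 -3.9] Fclamp [ 1.4 -4.3] M [-0.729  0.008  0.371] open 55.0
```

```bash
python3 -m inch '[[0,0,0,0,0.04,0]]' >/dev/null; python3 clampcalc.py
```

```text
t 20.67 tcp [ 0.5642 -0.1253  0.1334] clampxy mm 2.0 -0.8 zyaw -76.04 tilt [ 0.001 -0.001 -1.   ] q [-0.07  0.81  0.37  1.82 -0.48  0.6  -2.3 ]
F [-1.  -3.6 -4.4] Fclamp [ 0.1 -3.7] M [-0.717 -0.004  0.352] open 55.3
```

Mz reads 0.37 then 0.35, about 7 N at 50 mm, which is a good snug. Backing off the bar and lifting away.

```bash
python3 -m inch '[[0,0,0,0,-0.08,0],[0,0,0,0,-0.12,0],[0,0,0,0,-0.12,0],[0,0,0,0,-0.12,0],[0,0,0,0,0,0]]' >/dev/null; python3 clampcalc.py; python3 -m inch '[[0,-8,0,0,0,0],[0,-20,0,0,0,0],[0,-30,0,0,0,0],[0,-30,0,0,0,0],[0,-30,0,0,0,0],[0,-30,0,0,0,0],[0,-10,0,0,0,0],[0,0,0,0,0,0]]' >/dev/null
python3 - <<'E'
from clampcalc import *
s,M=st()
d=r.snapshot("wrist");cv2.imwrite("pics/w8.png",d["img"][:,:,::-1]);np.savez("w8.npz",**d)
c=cloud(d,s);q=c.reshape(-1,3);a=np.array([np.cos(yc),np.sin(yc)]);n=np.array([-a[1],a[0]])
v=(q[:,:2]-O)*1e3;X=v@a;Y=v@n
k=(q[:,2]>.045)&(q[:,2]<.062)&(abs(Y)<35)&(X<-30)&(X>-200)
b=np.c_[X[k],Y[k]].astype(np.float32);print(k.sum(),cv2.minAreaRect(b) if k.sum() else 0)
d=r.snapshot("scene");cv2.imwrite("pics/s8.png",d["img"][:,:,::-1])
E
```

```text
t 21.08 tcp [ 0.5648 -0.1236  0.134 ] clampxy mm 2.1 1.0 zyaw -50.56 tilt [ 0.003  0.002 -1.   ] q [-0.    0.79  0.25  1.82 -0.33  0.57 -2.  ]
F [-0.2  0.6  0.5] Fclamp [-0.4  0.5] M [ 0.077  0.031 -0.015] open 54.4
t 21.75 tcp [ 0.5655 -0.1248  0.2947] clampxy mm 3.1 0.0 zyaw -51.03 tilt [ 0.007 -0.001 -1.   ] q [-0.07  0.58  0.36  1.66 -0.24  0.94 -2.09]
F [-0.1  0.2 -0.6] Fclamp [-0.1  0.2] M [ 0.053 -0.001 -0.024] open 55.0
1446 ((-94.93504333496094, -0.8895645141601562), (46.259681701660156, 103.91033172607422), 89.966064453125)
```

View pics/w8.png

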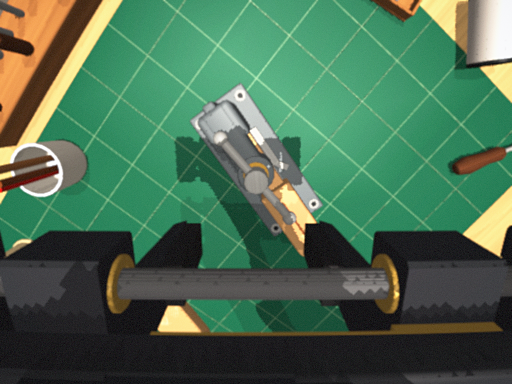

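View pics/s8.png

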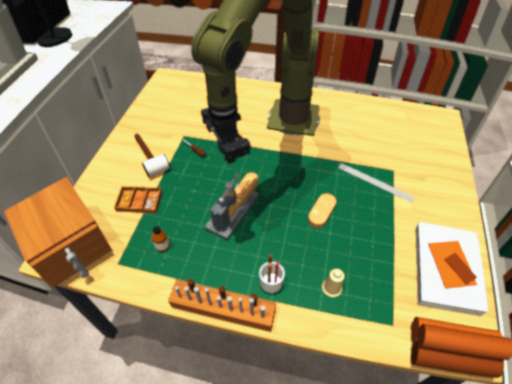

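The last pictures show the form still in the clamp with the bar turned and the robot clear. The other things stand where they were. Handing in.

```bash
python3 -c "
from plant import r;print(r.finish_job())"
```

```text
the job is handed in; nothing more can be done
None
```

The form is clamped in the bench clamp and the job is handed in at about 22 s of the 72 s allowed; no verdict was reported.

- **Seating:** I slid the tang along the bed until it met the stop. It would go no further while the push rose to 10 N. I then pressed it down onto the bed and let go. The wrist camera afterwards put the shoulder at −44.9 mm (−45 wanted), the form's top at 54 mm, and the form in line within about 0.4° and 1 mm.
- **Screw:** I turned it clockwise a little under one turn, with the fingers either side of the bar. It ran free at about 0.1 N m. Once the pad bore, the torque rose to last readings of 0.37 and 0.35 N m, about 7 N at 50 mm. Single readings scatter by about 0.03 N m (about 0.6 N).
- **Last checks:** The force on the tool was near zero after I lifted away, and the scene picture shows the other things where they were.
- **One disagreement:** The final wrist view, partly blocked and taken with the tool slightly tilted, put the shoulder at −43.0 mm, 2 mm further in than before. I take this as camera error, since the tang was already against the stop and the sideways position had not changed.

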